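# Push the full tea tube through the rack and take out the empty

### The job

Lay the full tea tube from the table on the loading end of the rack lane that holds the empty, uncapped tube, and push it in through the holes until the empty has been driven out of the far side up against the end stop. Then take the empty off the rack and set it down (don't drop it) lying in the white wash tray, leaving the full tube in the rack and everything else on the table where it was.

Things in the scene. Friction and masses are not known exactly. Their poses are not given: they have to be found in the camera images.
- rack: Fixed low wooden tea-tube rack, 216 (x) x 352 (y) x 58 mm high; origin under its middle on the table, z up. Three lanes run along y at x = -74, 0, +74 mm, through two upright boards 12 mm thick, centred at y = +50 and -50 mm, with a 44 mm round hole for each lane. A full tube is home when centred between the boards (y = 0), where it stops once the empty ahead of it meets the end stop.
- rack_load (a point): Point over the rack's middle lane at x = 0, y = +120, z = 30 mm in the rack's frame, axes as the rack: the loading end. In each lane a tube lies on two 8 mm steel rods (13 mm either side of the lane's middle, 12 mm above the table, y = -162 to +182), its axis 30 mm above the table. Loading end: the open rods from y = 56 to 182. A 6 mm base board lies under the rods.
- rack_stop (a point): Point on the face of the rack's upright end stop (44 mm high, 12 mm thick, across all lanes) at x = 0, y = -160, z = 30 mm in the rack's frame, axes as the rack. The open rods between it and the nearer board (y = -56) are the exit end.
- new_tube: The full glass tea tube to load, lying on the table beyond the rack's loading end: 36 mm diameter, 120 mm long. Steel cap (26 mm long, same diameter) on its +y end, dark tea inside. Origin on its axis at mid-length; y runs along the axis. 160 g.
- empty_tube: The empty glass tube, without cap or tea, 36 mm diameter, 100 mm long, lying in one of the three lanes between the boards. Origin on its axis at mid-length; y runs along the axis; its open mouth is at +y. 100 g.
- tube_a: A full tube, 36 mm diameter, 120 mm long, in another lane; it stays there. Steel cap (26 mm long, same diameter) on its +y end, dark tea inside. Origin on its axis at mid-length; y runs along the axis. 160 g.
- tube_b: A full tube, 36 mm diameter, 120 mm long, in the remaining lane; it stays there. Steel cap (26 mm long, same diameter) on its +y end, dark tea inside. Origin on its axis at mid-length; y runs along the axis. 160 g.
- tray: Fixed white plastic wash tray, 170 (x) x 130 (y) mm outside, 22 mm high, walls and floor 5 mm; origin under its middle. Two 8 mm ribs run along its x axis, centred 13 mm either side of the middle and 9 mm above the table; a tube lying along x on them has its axis 27 mm above the table.
- creamer: White ceramic creamer, 72 mm wide, 85 mm high, handle at +y; origin under its middle. Bystander.
- teaspoon: Steel teaspoon 140 mm long, lying along its x. Bystander.
- egg_cup: Yellow silicone egg cup, 52 mm wide, 58 mm high; origin under its middle. Bystander.
- shaker: Glass sugar shaker with steel top, 66 mm wide, 139 mm high; origin under its middle. Bystander.
- coasters: Stack of black round coasters, 94 mm wide, 25 mm high; origin under its middle. Bystander.
- mug: White mug, 80 mm wide, 90 mm high, handle at +y; origin under its middle. Bystander.

How it is judged:
On the way:
1. The full tube is home in the rack and has driven the empty one out to the end stop (y of new_tube in the frame of rack between -0.012 and 0.012 m and x of new_tube in the frame of rack between -0.082 and 0.082 m and z of new_tube in the frame of rack between 0.022 and 0.038 m and angle between the y axis of new_tube and the y axis of rack, either way round below 0.12 rad and y of empty_tube in the frame of rack between -0.122 and -0.1 m and x of empty_tube in the frame of rack between -0.09 and 0.09 m and z of empty_tube in the frame of rack between 0.02 and 0.042 m), for 0.2 s.
At the end, for the whole second after the job is handed in: The full tube lies in the rack lane, centred between the boards within 12 mm along the lane; the empty tube lies flat inside the wash tray (tilt under 0.22 rad), both at rest. The other two tubes are within 15 mm and the bystanders within 30 mm of where they started (y of new_tube in the frame of rack between -0.012 and 0.012 m and x of new_tube in the frame of rack between -0.082 and 0.082 m and z of new_tube in the frame of rack between 0.022 and 0.038 m and angle between the y axis of new_tube and the y axis of rack, either way round below 0.12 rad and x of empty_tube in the frame of tray between -0.06 and 0.06 m and y of empty_tube in the frame of tray between -0.055 and 0.055 m and z of empty_tube in the frame of tray between 0.015 and 0.045 m and angle between empty_tube's own y axis and vertical above 1.35 rad and linear speed of each of empty_tube, new_tube below 0.03 m/s); the robot touches nothing.
It fails at once if another tube in the rack is shifted more than 15 mm (distance of any of tube_a, tube_b from where it was at the start of the episode above 0.015 m).
It fails at once if a bystander is shifted more than 30 mm (distance of any of creamer, teaspoon, egg_cup, shaker, coasters, mug from where it was at the start of the episode above 0.03 m).
It fails at once if the full or the empty tube is dropped (let go and falling faster than 0.8 m/s) ((linear speed of new_tube above 0.8 m/s and contact force between the fingers and new_tube below 0.1 N) or (linear speed of empty_tube above 0.8 m/s and contact force between the fingers and empty_tube below 0.1 N)).
It also fails if it takes over 67 s, if anything falls off the work surface, if the arm or the gripper's body presses on something with over 40 N, if the wrist force passes 120 N, or if a joint passes its speed limit or range.

### The arm

A 7-joint arm with a two-finger parallel gripper is mounted at the origin on the work surface. World frame = base frame: x ahead of the robot, y to its left, z up, the work surface at z = 0. Lengths are in m, angles in rad, forces in N, time in s.
With the tool pointing down it reaches from about 0.4 to 0.875 m from the base axis. Payload 6.5 kg.
Tool frame: the origin (TCP) lies at the very end of the fingers, on their centre line; the grasp point (between the pads) lies 19 mm behind it (env.grip_point_offset is the distance from the TCP to the grasp point, in m); z points along the fingers, y is the line along which they close (so a half turn about z gives the same grasp; the last joint's range is limited). The gripper opens to 85 mm and grips with 20 to 120 N. Pads are 22 mm wide; open, the fingers measure 114 mm over their backs; the gripper's body (76 mm by 85 mm) begins 54 mm behind the grasp point. The pads swing forward as they close: fully open they stand 13 mm farther back than shut.
Start: joints at [-0.066, 0.536, -0.004, 1.538, 0.003, 1.067, -0.071], TCP at [0.65, -0, 0.196] pointing down, gripper open.
Joint ranges: [-2.7, 2.7], [-0.37, 2.16], [-1.27, 1.26], [0.24, 2.4], [-1.31, 4.45], [0.19, 1.91], [-2.76, 2.76]. Speed limits (rad/s): [2.39, 2.39, 3.14, 3.14, 3.14, 3.14, 3.14].

### API

Orientations are given as a unit quaternion [w, x, y, z].
In Python, from rig import env gives the robot as it stands.
- The arm moves only by the tool play_rows, never from a script. Its argument "motion" is a list of rows, each a list of 7 numbers: the shift along the tool's x, y, z each as a share of 0.15 m, from -1 to 1, then the turn, a rotation vector about the tool's x, y, z each as a share of 45 degrees, from -1 to 1, then the closure, from 0 (fully open) to 1 (shut). A call has 1 to 12 rows; each row shifts and turns the commanded pose from where the row before left it, along the tool's axes as they then stand; what a row does not reach is not made up. A row lasts 1/12 s, in which the tool goes at most 41.7 mm and 7.16 degrees, less where a joint would pass 70% of its speed; a pose out of reach is approached as far as the arm can. A call with a number of a shift or a turn outside -1 to 1 is refused whole. A call with a gripper value outside its range is refused whole. The fingers move at their own pace and stop on an object; "squeeze" is the grip in N (left out, the last holds). Time passes only in rows, so rows that do not move let the fingers close. It gives the time, the measured TCP pose, the force, the opening and the grip force at its end, in the units of the state.
- env.state(): the state, without advancing time (a new reading comes with each control period).
- env.camera(name): name is "scene" or "side" or "wrist"; returns a dict with "image" (384x512x3 uint8, blue, green, red), "z_map" (384x512 float32, m along the optical axis (not along the pixel's ray), 0 where there is no reading), "fx", "fy", "cx", "cy" (pixels), "k1" (the pictures are not rectified: a ray, as slopes to the right and down, at radius r is drawn at 1 + k1 r^2 times it, then the intrinsics apply), "extrinsics" (4x4, takes a point from camera to world coordinates); the wrist camera has in their place "hand_eye" (4x4, takes a point from camera to tool coordinates, whose origin is the TCP and whose axes are the flange's). Camera axes: x right, y up, looking along -z (the intrinsics and any distortion apply to the point x, -y, -z); pixel columns grow to the right and rows downward; lengths in m; the calibration is good to about 2 mm. A picture is of the moment at which its call begins: read the wrist's pose just before it.
- env.close_job(): hands the job in; it is judged then, once.
The state is a dict: "clock": time; "qpos": joint angles; "joint_velocities": joint speeds; "joint_efforts": joint torques, N m; "tcp_pos": TCP position; "ee_rot": TCP orientation; "force": force on the tool from outside, world axes, zero at the start; "wrist_torque": the same for the moment, N m; "width": opening from 0.0 (shut) to 1.0 (fully open); "grip_force": force on a finger pad.
Only numpy, scipy, OpenCV 4.12 (cv2) and the standard library are available. Lean on these libraries where they do the work, as an engineer would, in place of code of your own. Each camera call takes 0.05 s, during which the arm holds its last target. There are 200 camera calls.

## Working session

There is one attempt and no reset: what is moved stays moved. The work goes in short steps, Python scripts to look and compute and a tool call to move; the robot and the scene stay as the last step left them, time stands still between calls to the robot, and variables do not carry over. Pictures are saved under pics/ and viewed, at most 10 in all, crops included, and the job is handed in when it is done.

Besides the shell and the picture viewer there is one more tool, called after "Emit:" as name(argument=value, ...), one argument or row to a line, values as JSON. play_rows: Moves the arm, as the interface text tells. Its arguments: {"type":"object","properties":{"motion":{"type":"array","items":{"type":"array","items":{"type":"number","minimum":-1,"maximum":1}}},"squeeze":{"type":"number"}},"required":["motion"]}

```bash
ls; mkdir -p pics; cat > h.py <<'E'
import numpy as np, cv2
from rig import env
from scipy.spatial.transform import Rotation as R
def ext(c, st=None):
    if 'extrinsics' in c: return np.array(c['extrinsics'])
    q=st['ee_rot']; T=np.eye(4); T[:3,:3]=R.from_quat([q[1],q[2],q[3],q[0]]).as_matrix(); T[:3,3]=st['tcp_pos']
    return T@np.array(c['hand_eye'])
def rays(c,uv):
    K=np.array([[c['fx'],0,c['cx']],[0,c['fy'],c['cy']],[0,0,1.]])
    p=cv2.undistortPoints(np.array(uv,float).reshape(-1,1,2),K,np.array([c['k1'],0,0,0.]))[:,0]
    return np.c_[p[:,0],-p[:,1],-np.ones(len(p))]
def on_plane(c,uv,z,st=None):
    T=ext(c,st); d=rays(c,uv)@T[:3,:3].T; o=T[:3,3]
    return o+d*((z-o[2])/d[:,2])[:,None]
def pts(c,uv,st=None):
    uv=np.array(uv,float).reshape(-1,2); T=ext(c,st); i=uv.astype(int)
    z=c['z_map'][i[:,1],i[:,0]]
    return (rays(c,uv)*z[:,None])@T[:3,:3].T+T[:3,3], z
def cloud(c,st=None):
    H,W=c['z_map'].shape; u,v=np.meshgrid(np.arange(W),np.arange(H))
    p,z=pts(c,np.c_[u.ravel(),v.ravel()],st); p[z==0]=np.nan
    return p.reshape(H,W,3)
E
python3 - <<'E'
from h import *
s=env.state(); print(s, env.grip_point_offset)
ims=[]
for n in ['scene','side','wrist']:
    c=env.camera(n); np.save(f'{n}.npy',c,allow_pickle=True); cv2.imwrite(f'pics/{n}0.png',c['image']); print(n,c['fx'],c['k1'],ext(c,s).round(3).tolist())
np.save('s0.npy',s,allow_pickle=True)
E
```

```text
pics
{'clock': 0.0, 'qpos': array([-0.06620549,  0.53716668, -0.00443803,  1.53888387,  0.00263846,
        1.06731908, -0.07122191]), 'joint_velocities': array([-3.73459012e-04, -1.36712928e-03, -2.25745408e-04,  9.41427798e-04,
       -1.80710192e-05, -1.00636268e-03, -7.31966386e-04]), 'joint_efforts': array([-4.51575825e-04, -5.83398092e+01,  1.04865700e+00, -2.59097242e+01,
        1.23920938e-02,  9.44124302e-03, -7.87308863e-06]), 'tcp_pos': array([ 6.49292724e-01, -3.32749543e-05,  1.95108656e-01]), 'ee_rot': array([-5.65744528e-04,  7.07080472e-01,  7.07132534e-01, -6.81610609e-04]), 'force': array([ 0.03816237, -0.04365254, -0.74560353]), 'wrist_torque': array([ 0.0029332 , -0.00962054,  0.00354827]), 'grip_force': 0.0, 'width': 0.9971154334634756} 0.0187
scene 359.6675647170176 -0.014317116135588597 [[0.102, -0.838, 0.536, 1.191], [0.995, 0.094, -0.043, -0.03], [-0.014, 0.538, 0.843, 0.958], [0.0, 0.0, 0.0, 1.0]]
side 493.37078588927955 -0.1764534380081035 [[-0.848, 0.392, -0.357, 0.163], [-0.531, -0.618, 0.58, 0.745], [0.006, 0.681, 0.732, 0.949], [0.0, 0.0, 0.0, 1.0]]
wrist 279.1145604656447 -0.06438224704874179 [[1.0, -0.001, 0.001, 0.649], [0.001, 0.959, 0.282, 0.072], [-0.002, -0.282, 0.959, 0.373], [0.0, 0.0, 0.0, 1.0]]
```

View pics/scene0.png

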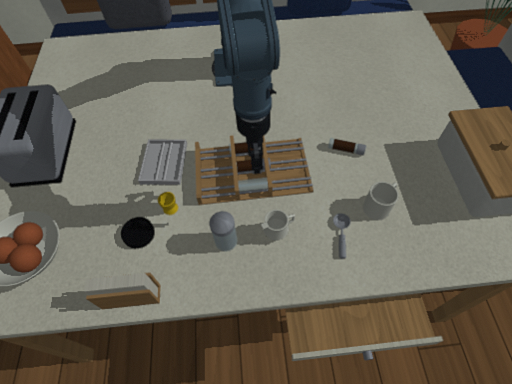

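View pics/side0.png

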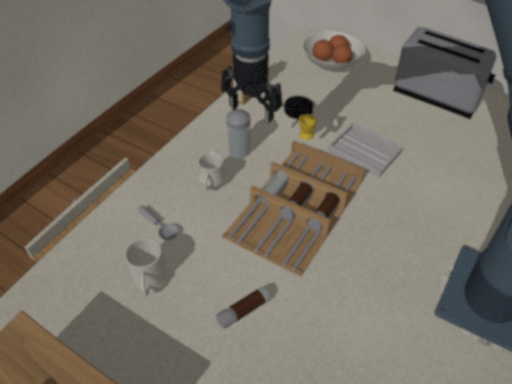

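```bash
cat > m.py <<'E'
from h import *
C={n:np.load(f'{n}.npy',allow_pickle=True).item() for n in ['scene','side','wrist']}
s=np.load('s0.npy',allow_pickle=True).item()
out=[]
for n in ['scene','side']:
    c=C[n]; P=cloud(c); I=c['image']; 
    # ortho: x 0.35..0.95 (down), y -0.45..0.45 (right) 1.25mm/px? 
    H=np.zeros((480,720,3),np.uint8)
    ok=np.isfinite(P[...,2])&(P[...,2]<.2)
    # densify: upsample
    k=4; Pu=cv2.resize(P.astype(np.float32),None,fx=k,fy=k); Iu=cv2.resize(I,None,fx=k,fy=k)
    p=Pu.reshape(-1,3); col=Iu.reshape(-1,3); m=np.isfinite(p[:,2])&(p[:,2]<.2); p=p[m];col=col[m]
    o=np.argsort(p[:,2]); p=p[o]; col=col[o]
    r=((p[:,0]-.35)*800).astype(int); q=((p[:,1]+.45)*800).astype(int); g=(r>=0)&(r<480)&(q>=0)&(q<720)
    H[r[g],q[g]]=col[g]; cv2.imwrite(f'pics/o_{n}.png',H); np.save(f'P_{n}.npy',P)
E
python3 m.py
python3 - <<'E'
from h import *
for n in ['scene','side']:
    P=np.load(f'P_{n}.npy'); z=P[...,2]
    t=P[(P[...,0]>.4)&(P[...,0]<.95)&(abs(P[...,1])<.45)&(abs(z)<.01)]; print(n,'table z',np.median(t[:,2]))
E
```

```text
scene table z -0.00018648456575592887
side table z 0.0012189834545778266
```

View pics/o_side.png

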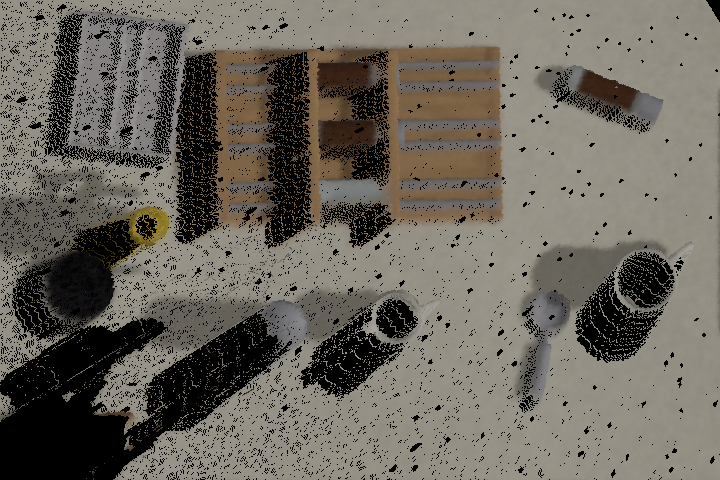

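```bash
cat > m2.py <<'E'
from h import *
def rect(P):
    r=cv2.minAreaRect((P[:,:2]*1000).astype(np.float32)); return np.round(r[0],1),np.round(r[1],1),round(r[2],2)
def box(P,x0,x1,y0,y1,z0,z1):
    return P[(P[...,0]>x0)&(P[...,0]<x1)&(P[...,1]>y0)&(P[...,1]<y1)&(P[...,2]>z0)&(P[...,2]<z1)]
def line(p):
    m=np.median(p,0); a=np.polyfit(p[:,0]-.519,p[:,1],1); res=p[:,1]-np.polyval(a,p[:,0]-.519); g=abs(res)<.01
    a=np.polyfit(p[g,0]-.519,p[g,1],1); return a.round(4),p[g].min(0).round(4),p[g].max(0).round(4),len(p)
for n in ['scene','side']:
    P=np.load(f'P_{n}.npy'); print(n)
    t=box(P,.36,.56,-.42,-.215,.017,.028); print(' tray rim',len(t),rect(t))
    for y0,y1 in[(-.08,-.02),(.02,.08)]:
        b=box(P,.40,.64,y0,y1,.052,.063)
        if len(b)>30: print(' board',line(b))
    b=box(P,.40,.64,-.2,-.14,.038,.05); print(' stop',len(b),line(b) if len(b)>20 else '')
    t=box(P,.40,.55,.22,.40,.02,.045); q=np.linalg.svd(t[:,:2]-t[:,:2].mean(0),full_matrices=0)[2][0]
    hi=t[t[:,2]>.03]; q2=np.linalg.svd(hi[:,:2]-hi[:,:2].mean(0),full_matrices=0)[2][0]
    print(' new',len(t),rect(t),rect(hi),'ztop',np.percentile(t[:,2],97).round(4),q.round(3),q2.round(3))
    # rods at loading end z~.016-.02
    r=box(P,.40,.64,.065,.17,.011,.022)
    h,e=np.histogram(r[:,0],bins=np.arange(.40,.64,.004)); print(' rods',[(round(e[i]+.002,3),int(h[i])) for i in range(len(h)) if h[i]>15])
    base=box(P,.39,.65,.03,.20,.003,.009); print(' base',rect(base))
    e=box(P,.56,.62,-.09,.08,.02,.052); print(' empty',rect(e),np.percentile(e[:,2],[50,95]).round(4)) if len(e)>5 else None
E
python3 m2.py
```

```text
scene
 tray rim 280 (array([ 457.9, -290.7]), array([131.5, 170.8]), 82.87)
 board (array([ 0.018 , -0.0582]), array([ 0.414 , -0.0656,  0.0529]), array([ 0.6298, -0.0509,  0.0616]), 219)
 board (array([0.0065, 0.0424]), array([0.4274, 0.036 , 0.052 ]), array([0.6265, 0.0494, 0.0611]), 184)
 stop 233 (array([ 0.0195, -0.174 ]), array([ 0.4128, -0.182 ,  0.0381]), array([ 0.6316, -0.1666,  0.0474]), 233)
 new 316 (array([472.2, 315.2]), array([116. ,  34.8]), 68.22) (array([470.5, 315.8]), array([116.2,  26.7]), 69.14) ztop 0.0366 [-0.371 -0.928] [-0.355 -0.935]
 rods [(np.float64(0.43), 28), (np.float64(0.434), 20), (np.float64(0.454), 19), (np.float64(0.458), 39), (np.float64(0.502), 19), (np.float64(0.506), 38), (np.float64(0.53), 33), (np.float64(0.534), 29), (np.float64(0.578), 37), (np.float64(0.582), 31), (np.float64(0.602), 22), (np.float64(0.606), 48)]
 base (array([526.6, 113.8]), array([244.9, 167.4]), 0.03)
 empty (array([591.7,  -6.6]), array([50.4, 88.3]), 0.66) [0.0425 0.0481]
side
 tray rim 482 (array([ 456.6, -291.8]), array([141.2, 173.7]), 83.05)
 board (array([ 0.0
[... 282 characters left out ...]
294, -0.1638,  0.0491]), 385)
 new 876 (array([469. , 317.3]), array([121. ,  36.3]), 67.37) (array([468.1, 317.7]), array([121. ,  31.8]), 67.63) ztop 0.0382 [0.381 0.924] [0.375 0.927]
 rods [(np.float64(0.426), 16), (np.float64(0.43), 68), (np.float64(0.434), 20), (np.float64(0.454), 73), (np.float64(0.458), 40), (np.float64(0.498), 22), (np.float64(0.502), 70), (np.float64(0.506), 31), (np.float64(0.526), 56), (np.float64(0.53), 55), (np.float64(0.574), 58), (np.float64(0.578), 49), (np.float64(0.598), 23), (np.float64(0.602), 64), (np.float64(0.606), 30)]
 base (array([519.3, 115.6]), array([257.9, 168. ]), 0.3)
 empty (array([590.1,  -5.3]), array([ 59.6, 114. ]), 0.19) [0.0432 0.0505]
```

Emit:
play_rows(
  motion=[
    [0.19,-0.108,0,0,0,0,0],
    [0.19,-0.108,0,0,0,0,0],
    [0.19,-0.108,0,0,0,0,0],
    [0.19,-0.108,0,0,0,0,0],
    [0.19,-0.108,0,0,0,0,0],
    [0.19,-0.108,0,0,0,0,0],
    [0.19,-0.108,0,0,0,0,0],
    [0.19,-0.108,0,0,0,0,0],
    [0.19,-0.108,0,0,0,0,0],
    [0.19,-0.108,0,0,0,0,0],
    [0.19,-0.108,0,0,0,0,0],
    [0,0,0,0,0,0.14,0],
  ],
)

```text
clock: 1.15
tcp_pos: [0.4666, 0.3211, 0.1959]
ee_rot: [-0.002, 0.741, 0.671, 0.0]
force: [0.2, 1.7, -0.1]
width: 1.003
grip_force: 0.0
```

Emit:
play_rows(
  motion=[
    [0,0,0,0,0,0.12,0],
    [0,0,0,0,0,0.12,0],
    [0,0,0,0,0,0.113,0],
    [0,0,0,0,0,0,0],
    [0,0,0,0,0,0,0],
  ],
)

```text
clock: 1.57
tcp_pos: [0.4716, 0.3134, 0.1958]
ee_rot: [0.0, 0.829, 0.559, -0.0]
force: [-0.6, 0.1, 0.8]
width: 1.002
grip_force: 0.0
```

```bash
cat > st.py <<'E'
from h import *
def yaw(s):
    q=s['ee_rot']; m=R.from_quat([q[1],q[2],q[3],q[0]]).as_matrix(); return np.degrees(np.arctan2(m[1,0],m[0,0])),m
def show():
    s=env.state(); y,m=yaw(s); print('t',round(s['clock'],2),'tcp',s['tcp_pos'].round(4),'toolx yaw',y.round(2),'tz',m[:,2].round(3),'w',round(s['width'],3),'gf',s['grip_force'],'F',np.round(s['force'],2)); return s,m
def to(xy,m=None):
    s=env.state(); m=yaw(s)[1]; d=np.array(list(xy)+[s['tcp_pos'][2]])-s['tcp_pos']; print('shares',(m.T@d/.15).round(4))
E
python3 - <<'E'
from st import *
s,m=show(); c=env.camera('wrist'); cv2.imwrite('pics/w1.png',c['image'])
P=cloud(c,s); t=P[(P[...,2]>.02)&(P[...,2]<.045)&(P[...,1]>.22)&(P[...,1]<.42)&(P[...,0]<.56)&(P[...,0]>.38)]
hi=t[t[:,2]>.012]
r=cv2.minAreaRect((hi[:,:2]*1000).astype(np.float32)); print(len(t),r,np.percentile(t[:,2],[50,98]))
b=P[(abs(P[...,2])<.01)]; print('table',np.median(b[:,2]))
E
```

```text
t 1.57 tcp [0.4716 0.3134 0.1958] toolx yaw 67.98 tz [-0. -0. -1.] w 1.002 gf 0.0 F [-0.64  0.11  0.75]
2482 ((467.3931884765625, 317.1981201171875), (119.98270416259766, 33.2821159362793), 68.54194641113281) [0.03288679 0.03628617]
table -0.0003516152427013586
```

View pics/w1.png

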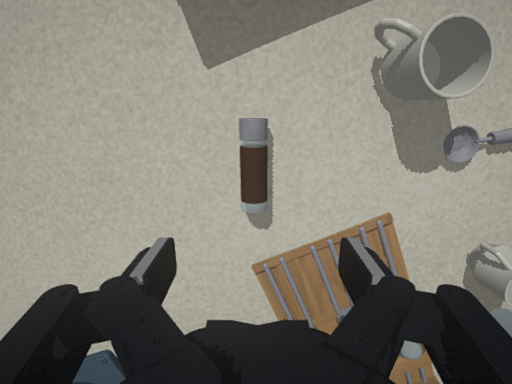

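Emit:
play_rows(
  motion=[
    [0.013,-0.031,0.2,0,0,0,0],
    [0,0,0.2,0,0,0,0],
    [0,0,0.2,0,0,0,0],
    [0,0,0.2,0,0,0,0],
    [0,0,0.2,0,0,0,0],
    [0,0,0.15,0,0,0,0],
    [0,0,0.12,0,0,0,0],
    [0,0,0,0,0,0,0],
    [0,0,0,0,0,0,0.5],
    [0,0,0,0,0,0,0.7],
    [0,0,0,0,0,0,0.7],
    [0,0,0,0,0,0,0.7],
  ],
  squeeze=30,
)

```text
clock: 2.62
tcp_pos: [0.4692, 0.3177, 0.0069]
ee_rot: [-0.0, 0.83, 0.558, 0.001]
force: [0.6, 0.1, -0.6]
width: 0.453
grip_force: 0.0
```

Emit:
play_rows(
  motion=[
    [0,0,0,0,0,0,0.8],
    [0,0,0,0,0,0,0.8],
    [0,0,0,0,0,0,0.8],
    [0,0,0,0,0,0,0.8],
  ],
)

```text
clock: 2.95
tcp_pos: [0.4683, 0.3171, 0.0057]
ee_rot: [0.0, 0.83, 0.558, 0.0]
force: [-0.2, -0.5, 0.0]
width: 0.201
grip_force: 0.0
```

```bash
python3 - <<'E'
from st import *
s,m=show(); a=env.camera('wrist');b=env.camera('side');np.save('sidex.npy',b)
cv2.imwrite('pics/w2.png',np.hstack([a['image'],b['image'][190:384,150:400].repeat(2,0)[:384,:]]) if 0 else np.hstack([cv2.resize(a['image'],(400,300)),cv2.resize(b['image'][230:380,150:350],(400,300))]))
E
```

```text
t 2.95 tcp [0.4683 0.3171 0.0057] toolx yaw 67.82 tz [ 0.  0. -1.] w 0.201 gf 0.0 F [-0.16 -0.5   0.02]
```

View pics/w2.png

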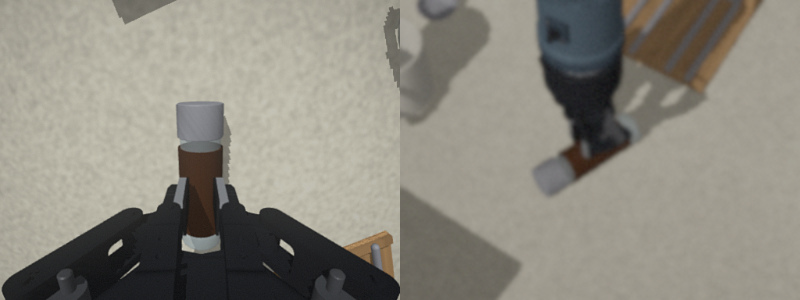

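Emit:
play_rows(
  motion=[
    [0,0,0,0,0,0,1],
    [0,0,0,0,0,0,1],
    [0,0,0,0,0,0,1],
    [0,0,0,0,0,0,1],
  ],
)

```text
clock: 3.38
tcp_pos: [0.4682, 0.317, 0.0054]
ee_rot: [0.0, 0.83, 0.558, -0.0]
force: [0.1, 0.9, 0.3]
width: -0.003
grip_force: 0.0
```

```bash
python3 - <<'E'
from st import *
s,m=show(); a=env.camera('wrist');b=env.camera('side')
cv2.imwrite('pics/w3.png',np.hstack([cv2.resize(a['image'],(400,300)),cv2.resize(b['image'][230:380,150:350],(400,300))]))
for n,c in (('w',a),('side',b)):
    P=cloud(c,s); z=P[...,2]; g=(abs(P[...,0]-.468)<.08)&(abs(P[...,1]-.317)<.08)&(z>.012)&(z<.2); q=P[g]; print(n,len(q),np.percentile(q[:,2],[5,25,50,75,95]).round(3))
    col=c['image'][g].astype(int); dark=(col.sum(1)<90); print(' dark min z',np.sort(q[dark][:,2])[:200:20].round(3))
E
```

```text
t 3.38 tcp [0.4682 0.317  0.0054] toolx yaw 67.82 tz [-0. -0. -1.] w -0.003 gf 0.0 F [0.07 0.87 0.29]
w 48682 [0.032 0.097 0.117 0.129 0.137]
 dark min z [0.077 0.077 0.077 0.078 0.078 0.078 0.078 0.078 0.078 0.079]
side 1600 [0.021 0.033 0.095 0.154 0.194]
 dark min z [0.053 0.096 0.106 0.115 0.133 0.147 0.171 0.178 0.183 0.189]
```

View pics/w3.png

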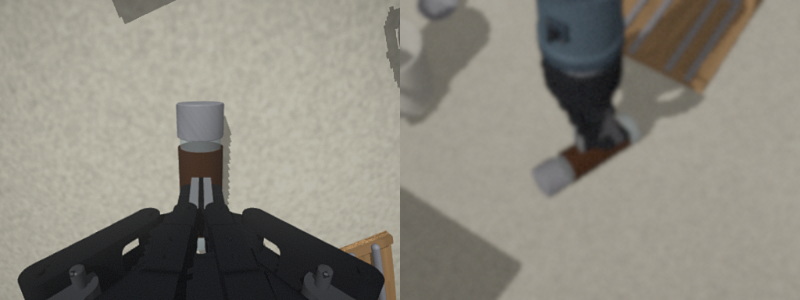

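```bash
python3 - <<'E'
from st import *
s,m=show(); a=env.camera('wrist'); P=cloud(a,s); z=a['z_map']
for v in range(215,300,8):
    print(v,[(u,P[v,u].round(3).tolist(),a['image'][v,u].tolist()) for u in (248,264)])
T=ext(a,s); print(T.round(3))
E
```

```text
t 3.48 tcp [0.4682 0.3171 0.0055] toolx yaw 67.82 tz [ 0.  0. -1.] w -0.003 gf 0.0 F [-0.59  0.95  0.91]
215 [(248, [0.469, 0.332, 0.035], [37, 51, 70]), (264, [0.477, 0.329, 0.035], [38, 47, 66])]
223 [(248, [0.467, 0.327, 0.034], [39, 52, 70]), (264, [0.475, 0.324, 0.035], [33, 45, 63])]
231 [(248, [0.468, 0.329, 0.05], [125, 124, 120]), (264, [0.476, 0.326, 0.05], [127, 122, 120])]
239 [(248, [0.468, 0.329, 0.06], [127, 124, 121]), (264, [0.475, 0.325, 0.058], [126, 124, 122])]
247 [(248, [0.468, 0.329, 0.068], [124, 122, 119]), (264, [0.475, 0.326, 0.067], [124, 121, 119])]
255 [(248, [0.469, 0.329, 0.076], [127, 125, 122]), (264, [0.475, 0.326, 0.075], [127, 124, 122])]
263 [(248, [0.469, 0.33, 0.084], [36, 34, 35]), (264, [0.475, 0.327, 0.083], [46, 44, 44])]
271 [(248, [0.469, 0.33, 0.089], [39, 36, 36]), (264, [0.475, 0.328, 0.09], [39, 40, 37])]
279 [(248, [0.47, 0.33, 0.095], [36, 35, 32]), (264, [0.475, 0.327, 0.093], [34, 32, 33])]
287 [(248, [0.47, 0.33, 0.099], [30, 30, 26]), (264, [0.474, 0.324, 0.095], [33, 32, 31])]
295 [(248, [0.469, 0.327, 0.1], [27, 27, 23]), (264, [0.471, 0.317, 0.089], [36, 33, 33])]
[[ 0.926  0.362  0.106  0.495]
 [-0.377  0.889  0.261  0.384]
 [ 0.    -0.282  0.959  0.183]
 [ 0.     0.     0.     1.   ]]
```

The shut fingertips measure z≈0.045 in the wrist depth, while the reported TCP is 0.0055. The real tips therefore sit about 40 mm above the reported TCP, so the fingers closed over the tube without touching it. I'll reopen, go down part of the way and check again.

Emit:
play_rows(
  motion=[
    [0,0,0,0,0,0,0],
    [0,0,0,0,0,0,0],
    [0,0,0,0,0,0,0],
    [0,0,0,0,0,0,0],
    [0,0,0,0,0,0,0],
    [0,0,0,0,0,0,0],
    [0,0,0,0,0,0,0],
    [0,0,0.05,0,0,0,0],
    [0,0,0.05,0,0,0,0],
    [0,0,0.05,0,0,0,0],
    [0,0,0.05,0,0,0,0],
    [0,0,0,0,0,0,0],
  ],
)

```text
clock: 4.53
tcp_pos: [0.4669, 0.3161, -0.0266]
ee_rot: [0.0, 0.83, 0.558, -0.002]
force: [-0.2, -0.5, 0.1]
width: 1.001
grip_force: 0.0
```

```bash
python3 - <<'E'
from st import *
s,m=show(); a=env.camera('wrist'); P=cloud(a,s); T=m.T
# points in tool frame: pads at |y| 30..60mm, front of tool x ~11mm
Q=(P-s['tcp_pos'])@m
for lo,hi in((-.06,-.03),(.03,.06)):
    g=(Q[...,1]>lo)&(Q[...,1]<hi)&(abs(Q[...,0]-.011)<.006)&(P[...,2]>.01)&(P[...,2]<.15)
    q=P[g]; print(len(q),np.percentile(q[:,2],[0,1,5,50]).round(4))
g=(P[...,2]>.02)&(P[...,2]<.042)&(abs(Q[...,1])<.03)&(Q[...,0]<.075)&(Q[...,0]>.02); q=Q[g]; print('tube in tool frame y',np.percentile(q[:,1],[1,50,99]).round(4),'xmax',np.percentile(q[:,0],99))
E
```

```text
t 4.53 tcp [ 0.4669  0.3161 -0.0266] toolx yaw 67.83 tz [-0.003 -0.002 -1.   ] w 1.001 gf 0.0 F [-0.17 -0.49  0.12]
4858 [0.0202 0.0267 0.0341 0.0742]
5014 [0.0218 0.0266 0.0342 0.0742]
tube in tool frame y [-0.0168 -0.0002  0.0161] xmax 0.060925335417998695
```

Emit:
play_rows(
  motion=[
    [0,0,0.035,0,0,0,0],
    [0,0,0,0,0,0,0.4],
    [0,0,0,0,0,0,0.7],
    [0,0,0,0,0,0,0.8],
    [0,0,0,0,0,0,0.8],
    [0,0,0,0,0,0,0.8],
    [0,0,0,0,0,0,0.8],
    [0,0,0,0,0,0,0.8],
  ],
  squeeze=30,
)

```text
clock: 5.25
tcp_pos: [0.4685, 0.3172, -0.0293]
ee_rot: [0.0, 0.83, 0.558, 0.0]
force: [-1.4, -1.4, 6.1]
width: 0.407
grip_force: 30.0
```

Emit:
play_rows(
  motion=[
    [0,0,-0.05,0,0,0,0.8],
    [0,0,-0.1,0,0,0,0.8],
    [0,0,-0.15,0,0,0,0.8],
    [0,0,-0.2,0,0,0,0.8],
    [0,0,-0.2,0,0,0,0.8],
    [0,0,0,0,0,-0.13,0.8],
    [0,0,0,0,0,-0.13,0.8],
    [0,0,0,0,0,-0.13,0.8],
    [0,0,0,0,0,-0.12,0.8],
    [0,0,0,0,0,0,0.8],
    [0,0,0,0,0,0,0.8],
  ],
)

```text
clock: 6.17
tcp_pos: [0.4681, 0.3168, 0.0753]
ee_rot: [-0.0, 0.703, 0.711, -0.0]
force: [-0.6, 0.4, -1.8]
width: 0.408
grip_force: 30.4
```

```bash
python3 - <<'E'
from st import *
s,m=show(); a=env.camera('wrist'); P=cloud(a,s); Q=(P-s['tcp_pos'])@m
tz=s['tcp_pos'][2]
g=(Q[...,0]>.02)&(Q[...,0]<.09)&(abs(Q[...,1])<.03)&(P[...,2]>tz+.04)&(P[...,2]<tz+.09); q=Q[g]; print(len(q),'tube y',np.percentile(q[:,1],[1,50,99]).round(4),'xmax',np.percentile(q[:,0],99).round(4),'top z',np.percentile(P[g][:,2],[5,50,95]).round(4))
to((.591,.1136))
E
```

```text
t 6.17 tcp [0.4681 0.3168 0.0753] toolx yaw 90.59 tz [-0.  0. -1.] w 0.408 gf 30.362210869789124 F [-0.59  0.44 -1.81]
6745 tube y [-0.0173 -0.0006  0.0161] xmax 0.0597 top z [0.1272 0.1374 0.1402]
shares [-1.3636e+00  8.0540e-01 -1.0000e-04]
```

Emit:
play_rows(
  motion=[
    [-0.1705,0.1007,0,0,0,-0.005,0.8],
    [-0.1705,0.1007,0,0,0,0,0.8],
    [-0.1705,0.1007,0,0,0,0,0.8],
    [-0.1705,0.1007,0,0,0,0,0.8],
    [-0.1705,0.1007,0,0,0,0,0.8],
    [-0.1705,0.1007,0,0,0,0,0.8],
    [-0.1705,0.1007,0,0,0,0,0.8],
    [-0.1705,0.1007,0,0,0,0,0.8],
    [0,0,0,0,0,0,0.8],
    [0,0,0,0,0,0,0.8],
    [0,0,0,0,0,0,0.8],
  ],
)

```text
clock: 7.13
tcp_pos: [0.592, 0.1152, 0.0751]
ee_rot: [-0.0, 0.701, 0.713, -0.0]
force: [0.1, -0.6, -1.1]
width: 0.411
grip_force: 30.3
```

```bash
python3 - <<'E'
from st import *
s,m=show(); to((.591,.1136))
a=env.camera('wrist'); b=env.camera('side'); c=env.camera('scene')
P=cloud(a,s); np.save('Pw.npy',P)
for n,P in (('w',P),('side',cloud(b)),('scene',cloud(c))):
    for y0 in (.14,.155):
        g=(P[...,1]>y0)&(P[...,1]<y0+.03)&(P[...,2]>.012)&(P[...,2]<.022)&(P[...,0]>.4)&(P[...,0]<.64)
        x=P[g][:,0]; res=[]
        for k in (.431,.456,.505,.53,.579,.604):
            t=x[abs(x-k)<.009]; res.append((round(float(np.median(t)),4) if len(t) else None,len(t)))
        print(n,y0,res)
cv2.imwrite('pics/w4.png',np.hstack([cv2.resize(a['image'],(400,300)),cv2.resize(b['image'][120:300,200:440],(400,300))]))
E
```

```text
t 7.13 tcp [0.592  0.1152 0.0751] toolx yaw 90.92 tz [-0.001  0.    -1.   ] w 0.411 gf 30.332812070846558 F [ 0.1  -0.62 -1.14]
shares [-0.0104 -0.0068 -0.    ]
w 0.14 [(0.4288, 302), (0.4548, 305), (0.5024, 315), (0.5279, 323), (0.575, 39), (0.6005, 32)]
w 0.155 [(0.4287, 207), (0.4545, 204), (0.5023, 241), (0.5276, 241), (0.575, 124), (0.6001, 114)]
side 0.14 [(0.4291, 32), (0.4542, 45), (0.5024, 38), (0.5282, 35), (0.5756, 35), (0.6015, 33)]
side 0.155 [(0.429, 32), (0.4542, 33), (0.5023, 34), (0.5283, 31), (0.5754, 28), (0.6015, 32)]
scene 0.14 [(None, 0), (None, 0), (None, 0), (None, 0), (0.5782, 22), (0.6039, 19)]
scene 0.155 [(None, 0), (None, 0), (None, 0), (0.5381, 1), (0.5781, 15), (0.6039, 13)]
```

View pics/w4.png

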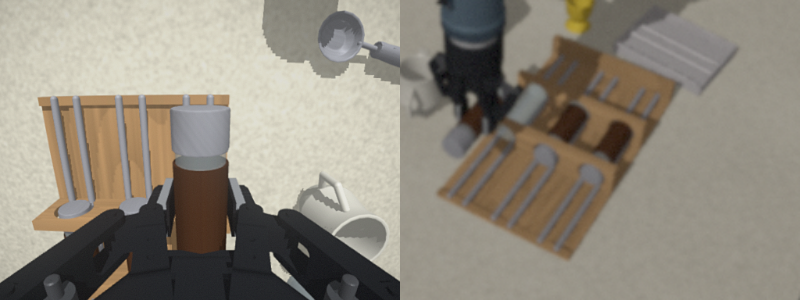

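Emit:
play_rows(
  motion=[
    [0,-0.017,0.1,0,0,0,0.8],
    [0,0,0.15,0,0,0,0.8],
    [0,0,0.15,0,0,0,0.8],
    [0,0,0.1,0,0,0,0.8],
    [0,0,0.06,0,0,0,0.8],
    [0,0,0.02,0,0,0,0.8],
    [0,0,0,0,0,0,0.8],
    [0,0,0,0,0,0,0.8],
  ],
)

```text
clock: 7.95
tcp_pos: [0.5906, 0.115, -0.011]
ee_rot: [0.0, 0.701, 0.713, 0.001]
force: [0.8, 1.7, -1.1]
width: 0.41
grip_force: 30.4
```

Emit:
play_rows(
  motion=[
    [0,-0.007,0.015,0,0,0,0.8],
    [0,0,0.012,0,0,0,0.8],
    [0,0,0.01,0,0,0,0.8],
    [0,0,0,0,0,0,0.8],
  ],
)

```text
clock: 8.28
tcp_pos: [0.589, 0.1145, -0.0172]
ee_rot: [0.0, 0.701, 0.713, 0.0]
force: [0.4, -0.1, -1.1]
width: 0.412
grip_force: 30.4
```

Emit:
play_rows(
  motion=[
    [0,0,0.008,0,0,0,0.8],
    [0,0,0.006,0,0,0,0.8],
    [0,0,0,0,0,0,0.8],
  ],
)

```text
clock: 8.53
tcp_pos: [0.5893, 0.1146, -0.0176]
ee_rot: [0.0, 0.701, 0.713, 0.0]
force: [-5.7, -0.2, 15.4]
width: 0.412
grip_force: 31.9
```

Emit:
play_rows(
  motion=[
    [0,-0.003,-0.005,0,0,0,0.55],
    [0,0,0,0,0,0,0.4],
    [0,0,0,0,0,0,0.3],
    [0,0,0,0,0,0,0.2],
    [0,0,0,0,0,0,0.2],
    [0,0,-0.1,0,0,0,0.2],
    [0,0,-0.2,0,0,0,0.2],
    [0,0,-0.2,0,0,0,0.2],
    [0,0,0,0,0,0,0.6],
    [0,0,0,0,0,0,1],
    [0,0,0,0,0,0,1],
    [0,0,0,0,0,0,1],
  ],
)

```text
clock: 9.53
tcp_pos: [0.5873, 0.1141, 0.055]
ee_rot: [-0.001, 0.701, 0.713, -0.001]
force: [0.3, 0.1, 0.2]
width: 0.238
grip_force: 0.0
```

```bash
cat > chk.py <<'E'
from st import *
s,m=show(); out=[]
for n in('side','scene','wrist'):
    c=env.camera(n); P=cloud(c,s); I=c['image']
    g=(P[...,0]>.562)&(P[...,0]<.62)&(P[...,1]>-.18)&(P[...,1]<.2)&(P[...,2]>.034)&(P[...,2]<.055); 
    q=P[g]
    for nm,lo,hi in(('exit',-.162,-.07),('mid',-.045,.03),('load',.055,.2)):
        t=q[(q[:,1]>lo)&(q[:,1]<hi)]
        if len(t)>20: print(n,nm,len(t),'y',np.percentile(t[:,1],[1,99]).round(4),'x',np.median(t[:,0]).round(4),'z',np.percentile(t[:,2],[50,95]).round(4))
E
python3 chk.py
```

```text
t 9.53 tcp [0.5873 0.1141 0.055 ] toolx yaw 91.0 tz [-0.002 -0.001 -1.   ] w 0.238 gf 0.0 F [0.34 0.12 0.24]
side mid 193 y [-0.0444  0.0233] x 0.583 z [0.0445 0.0495]
side load 531 y [0.0573 0.1752] x 0.5839 z [0.0444 0.0497]
scene mid 236 y [-0.0436  0.0292] x 0.5995 z [0.0437 0.0482]
scene load 370 y [0.0562 0.1733] x 0.5967 z [0.0437 0.0475]
wrist mid 191 y [0.0174 0.0275] x 0.5888 z [0.0464 0.0476]
wrist load 5009 y [0.0609 0.1738] x 0.5881 z [0.0451 0.0476]
```

Emit:
play_rows(
  motion=[
    [0.2,0,0,0,0,0,1],
    [0.2,0,0,0,0,0,1],
    [0.21,0,0,0,0,0,1],
    [0,0,0,0,0,0,1],
    [0,0,0.15,0,0,0,1],
    [0,0,0.15,0,0,0,1],
    [0,0,0.1,0,0,0,1],
    [0,0,0.07,0,0,0,1],
    [0,0,0,0,0,0,1],
    [0,0,0,0,0,0,1],
  ],
)

```text
clock: 10.52
tcp_pos: [0.5866, 0.2058, -0.0145]
ee_rot: [-0.0, 0.701, 0.713, -0.0]
force: [-0.0, 0.3, 0.6]
width: 0.0
grip_force: 0.0
```

```bash
python3 - <<'E'
from st import *
s,m=show(); a=env.camera('wrist'); P=cloud(a,s); Q=(P-s['tcp_pos'])@m
g=(abs(Q[...,1])<.012)&(abs(Q[...,0]-.011)<.005)&(P[...,2]<.1)&(P[...,2]>.01); print('tip z',np.percentile(P[g][:,2],[0,1,5]).round(4), 'front face x',np.median(Q[g][:,0]).round(4))
E
```

```text
t 10.52 tcp [ 0.5866  0.2058 -0.0145] toolx yaw 90.99 tz [-0.001 -0.    -1.   ] w 0.0 gf 0.0 F [-0.01  0.34  0.62]
tip z [0.0243 0.0267 0.0309] front face x 0.0114
```

Emit:
play_rows(
  motion=[
    [-0.06,0,0,0,0,0,1],
    [-0.06,0,0,0,0,0,1],
    [-0.06,0,0,0,0,0,1],
    [-0.06,0,0,0,0,0,1],
    [-0.06,0,0,0,0,0,1],
    [-0.06,0,0,0,0,0,1],
    [-0.05,0,0,0,0,0,1],
    [0,0,0,0,0,0,1],
  ],
)

```text
clock: 11.23
tcp_pos: [0.5886, 0.1426, -0.0136]
ee_rot: [0.0, 0.702, 0.713, 0.0]
force: [-0.2, -0.1, -0.3]
width: 0.002
grip_force: 0.0
```

```bash
python3 chk.py
```

```text
t 11.23 tcp [ 0.5886  0.1426 -0.0136] toolx yaw 90.89 tz [ 0.001 -0.    -1.   ] w 0.002 gf 0.0 F [-0.23 -0.06 -0.27]
side exit 41 y [-0.0898 -0.0729] x 0.5902 z [0.0458 0.0496]
side mid 268 y [-0.0443  0.0241] x 0.5877 z [0.0454 0.0501]
side load 154 y [0.0556 0.1549] x 0.5836 z [0.045 0.052]
scene exit 55 y [-0.0874 -0.0703] x 0.6019 z [0.044  0.0476]
scene mid 236 y [-0.0436  0.0294] x 0.599 z [0.0436 0.0479]
scene load 243 y [0.0565 0.1354] x 0.5969 z [0.0438 0.0484]
wrist load 1194 y [0.1099 0.1542] x 0.5884 z [0.0464 0.0531]
```

Emit:
play_rows(
  motion=[
    [-0.05,0,0,0,0,0,1],
    [-0.05,0,0,0,0,0,1],
    [-0.05,0,0,0,0,0,1],
    [-0.05,0,0,0,0,0,1],
    [-0.05,0,0,0,0,0,1],
    [-0.05,0,0,0,0,0,1],
    [-0.05,0,0,0,0,0,1],
    [-0.04,0,0,0,0,0,1],
    [-0.03,0,0,0,0,0,1],
    [0,0,0,0,0,0,1],
  ],
)

```text
clock: 12.22
tcp_pos: [0.5891, 0.0796, -0.0142]
ee_rot: [0.0, 0.702, 0.713, -0.0]
force: [-0.2, 0.2, -0.3]
width: -0.0
grip_force: 0.0
```

```bash
python3 chk.py
```

```text
t 12.22 tcp [ 0.5891  0.0796 -0.0142] toolx yaw 90.9 tz [-0.    -0.001 -1.   ] w -0.0 gf 0.0 F [-0.19  0.23 -0.27]
side exit 258 y [-0.1523 -0.0756] x 0.589 z [0.0459 0.0498]
side mid 181 y [-0.0442  0.009 ] x 0.5847 z [0.0451 0.0496]
side load 69 y [0.0716 0.0926] x 0.5857 z [0.0452 0.0535]
scene exit 254 y [-0.1492 -0.0711] x 0.6011 z [0.0438 0.0481]
scene mid 231 y [-0.0439  0.0292] x 0.5992 z [0.0438 0.0482]
scene load 45 y [0.0555 0.0704] x 0.5965 z [0.0443 0.0481]
wrist load 1041 y [0.0556 0.0914] x 0.5888 z [0.0451 0.0533]
```

Emit:
play_rows(
  motion=[
    [-0.02,0,0,0,0,0,1],
    [-0.02,0,0,0,0,0,1],
    [-0.02,0,0,0,0,0,1],
    [-0.02,0,0,0,0,0,1],
    [0,0,0,0,0,0,1],
  ],
)

```text
clock: 12.78
tcp_pos: [0.5895, 0.0686, -0.0141]
ee_rot: [0.0, 0.701, 0.713, -0.0]
force: [-0.2, -0.3, 0.9]
width: 0.002
grip_force: 0.0
```

Emit:
play_rows(
  motion=[
    [-0.007,0,0,0,0,0,1],
    [-0.007,0,0,0,0,0,1],
    [0,0,0,0,0,0,1],
  ],
)

```text
clock: 13.03
tcp_pos: [0.5893, 0.0673, -0.0141]
ee_rot: [0.0, 0.701, 0.713, 0.0]
force: [0.3, 1.0, 0.1]
width: 0.002
grip_force: 0.6
```

Emit:
play_rows(
  motion=[
    [-0.008,0,0,0,0,0,1],
    [-0.008,0,0,0,0,0,1],
    [0,0,0,0,0,0,1],
    [0,0,0,0,0,0,1],
  ],
)

```text
clock: 13.37
tcp_pos: [0.5894, 0.0647, -0.0141]
ee_rot: [0.0, 0.701, 0.713, -0.0]
force: [0.7, 1.7, 0.2]
width: 0.002
grip_force: 0.6
```

```bash
python3 chk.py
```

```text
t 13.37 tcp [ 0.5894  0.0647 -0.0141] toolx yaw 90.98 tz [ 0. -0. -1.] w 0.002 gf 0.6262122932821512 F [0.69 1.69 0.24]
side exit 290 y [-0.1613 -0.0772] x 0.589 z [0.0456 0.0498]
side mid 127 y [-0.0446  0.0239] x 0.5849 z [0.0455 0.0495]
side load 60 y [0.0588 0.0777] x 0.5844 z [0.0439 0.0529]
scene exit 294 y [-0.1607 -0.071 ] x 0.6012 z [0.0439 0.0481]
scene mid 234 y [-0.0439  0.0295] x 0.5994 z [0.0437 0.0483]
wrist load 995 y [0.0712 0.0765] x 0.589 z [0.0445 0.0535]
```

Emit:
play_rows(
  motion=[
    [-0.008,0,0,0,0,0,1],
    [-0.006,0,0,0,0,0,1],
    [0,0,0,0,0,0,1],
  ],
)

```text
clock: 13.77
tcp_pos: [0.5894, 0.0632, -0.0141]
ee_rot: [-0.0, 0.701, 0.713, 0.0]
force: [0.4, 2.6, -0.1]
width: 0.002
grip_force: 1.3
```

Emit:
play_rows(
  motion=[
    [-0.007,0,0,0,0,0,1],
    [0,0,0,0,0,0,1],
    [0,0,0,0,0,0,1],
  ],
)

```text
clock: 14.02
tcp_pos: [0.5894, 0.0632, -0.0141]
ee_rot: [-0.0, 0.701, 0.714, 0.001]
force: [1.4, 5.1, 0.2]
width: 0.002
grip_force: 2.5
```

```bash
sed -i 's/-\.18)/-.19)/;s/-\.162,-\.07/-.18,-.07/' chk.py; python3 chk.py
```

```text
t 14.02 tcp [ 0.5894  0.0632 -0.0141] toolx yaw 91.04 tz [ 0.     0.001 -1.   ] w 0.002 gf 2.5478773936629295 F [1.41 5.08 0.18]
side exit 392 y [-0.1791 -0.078 ] x 0.5889 z [0.0451 0.0495]
side mid 124 y [-0.0445  0.0247] x 0.5843 z [0.0457 0.0495]
side load 63 y [0.0596 0.0756] x 0.5851 z [0.0443 0.0538]
scene exit 374 y [-0.1788 -0.072 ] x 0.6002 z [0.0435 0.0479]
scene mid 233 y [-0.0436  0.0292] x 0.5993 z [0.0439 0.0477]
wrist load 983 y [0.0695 0.0748] x 0.589 z [0.0444 0.0534]
```

Emit:
play_rows(
  motion=[
    [0.04,0,0,0,0,0,1],
    [0.04,0,0,0,0,0,1],
    [0,0,-0.15,0,0,0,1],
    [0,0,-0.25,0,0,0,0.8],
    [0,0,-0.25,0,0,0,0.5],
    [-0.21,0,0,0,0,0,0.2],
    [-0.21,0,0,0,0,0,0.2],
    [-0.21,0,0,0,0,0,0.2],
    [-0.21,0,0,0,0,0,0.2],
    [-0.21,0,0,0,0,0,0.2],
    [-0.21,0,0,0,0,0,0.2],
    [0,0,0,0,0,0,0.2],
  ],
)

```text
clock: 15.17
tcp_pos: [0.5911, -0.1252, 0.0832]
ee_rot: [0.002, 0.704, 0.71, -0.003]
force: [-0.2, -0.7, -0.1]
width: 0.802
grip_force: 0.0
```

Emit:
play_rows(
  motion=[
    [0,0,0,0,0,0,0.2],
    [0,0,0,0,0,0,0.2],
  ],
)

```text
clock: 15.33
tcp_pos: [0.5921, -0.1147, 0.0831]
ee_rot: [-0.0, 0.701, 0.713, -0.0]
force: [0.4, 1.1, 0.5]
width: 0.8
grip_force: 0.0
```

```bash
python3 - <<'E'
from st import *
s,m=show(); a=env.camera('wrist'); P=cloud(a,s); Q=(P-s['tcp_pos'])@m
g=(P[...,2]>.036)&(P[...,2]<.052)&(abs(Q[...,1])<.03)&(Q[...,0]>-.09)&(Q[...,0]<.059)&(P[...,1]>-.157)&(P[...,1]<-.07); q=Q[g]
print(len(q)); t=q[q[:,0]<.04]; print('tube y',np.percentile(q[:,1],[1,50,99]).round(4),'x',np.percentile(q[:,0],[1,99]).round(4),P[g].min(0).round(3),P[g].max(0).round(3))
gs=(abs(P[...,1]+.173)<.02)&(P[...,2]>.038)&(P[...,2]<.05)&(abs(P[...,0]-.45)<.06); print('stop y',np.median(P[gs],0) if gs.sum() else None)
for c in (env.camera('side'),env.camera('scene')):
    P=cloud(c); g=(P[...,0]>.55)&(P[...,0]<.63)&(P[...,1]>-.19)&(P[...,1]<.1)&(P[...,2]>.02)&(P[...,2]<.056); q=P[g]; h,e=np.histogram(q[:,1],bins=np.arange(-.19,.1,.01)); print(list(zip(e.round(2).tolist(),h.tolist())))
c=env.camera('side');cv2.imwrite('pics/w5.png',np.hstack([cv2.resize(a['image'],(400,300)),cv2.resize(c['image'][120:300,200:440],(400,300))]))
to((.5918,-.118))
E
```

```text
t 15.33 tcp [ 0.5921 -0.1147  0.0831] toolx yaw 90.98 tz [-0.001  0.    -1.   ] w 0.8 gf 0.0 F [0.41 1.14 0.48]
3841
tube y [-0.015   0.0006  0.0162] x [-0.0412  0.0439] [ 0.576 -0.157  0.036] [ 0.609 -0.07   0.049]
stop y [ 0.45539714 -0.17407086  0.04332774]
[(-0.19, 4), (-0.18, 89), (-0.17, 120), (-0.16, 33), (-0.15, 36), (-0.14, 36), (-0.13, 32), (-0.12, 39), (-0.11, 38), (-0.1, 42), (-0.09, 32), (-0.08, 13), (-0.07, 10), (-0.06, 162), (-0.05, 53), (-0.04, 39), (-0.03, 43), (-0.02, 44), (-0.01, 45), (0.0, 43), (0.01, 47), (0.02, 12), (0.03, 6), (0.04, 188), (0.05, 77), (0.06, 0), (0.07, 0), (0.08, 1), (0.09, 0)]
[(-0.19, 0), (-0.18, 68), (-0.17, 71), (-0.16, 38), (-0.15, 38), (-0.14, 39), (-0.13, 41), (-0.12, 38), (-0.11, 37), (-0.1, 41), (-0.09, 38), (-0.08, 36), (-0.07, 40), (-0.06, 38), (-0.05, 37), (-0.04, 39), (-0.03, 37), (-0.02, 38), (-0.01, 39), (0.0, 37), (0.01, 34), (0.02, 37), (0.03, 49), (0.04, 33), (0.05, 7), (0.06, 0), (0.07, 0), (0.08, 0), (0.09, 0)]
shares [-0.0298 -0.005  -0.    ]
```

View pics/w5.png

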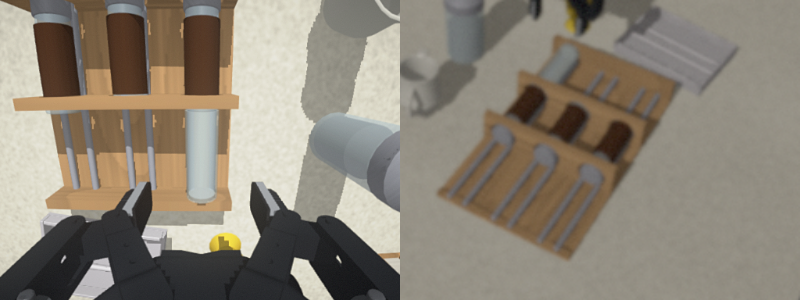

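Emit:
play_rows(
  motion=[
    [-0.02,0,0.15,0,0,0,0.2],
    [0,0,0.2,0,0,0,0.2],
    [0,0,0.2,0,0,0,0.2],
    [0,0,0.08,0,0,0,0.2],
    [0,0,0.03,0,0,0,0.2],
    [0,0,0,0,0,0,0.2],
    [0,0,0,0,0,0,0.5],
    [0,0,0,0,0,0,0.8],
    [0,0,0,0,0,0,0.8],
    [0,0,0,0,0,0,0.8],
    [0,0,0,0,0,0,0.8],
  ],
  squeeze=25,
)

```text
clock: 16.45
tcp_pos: [0.5929, -0.1183, -0.0139]
ee_rot: [0.0, 0.701, 0.713, 0.0]
force: [-2.7, 0.4, 7.0]
width: 0.411
grip_force: 24.6
```

Emit:
play_rows(
  motion=[
    [0,0,-0.04,0,0,0,0.8],
    [0,0,-0.1,0,0,0,0.8],
    [0,0,-0.15,0,0,0,0.8],
    [0,0,-0.2,0,0,0,0.8],
    [0,0,-0.2,0,0,0,0.8],
    [0,0,-0.1,0,0,0,0.8],
    [0,0,0,0,0,0,0.8],
    [0,0,0,0,0,0,0.8],
  ],
)

```text
clock: 17.12
tcp_pos: [0.5934, -0.1184, 0.1044]
ee_rot: [0.001, 0.701, 0.713, 0.001]
force: [-0.9, 0.8, -1.2]
width: 0.407
grip_force: 25.3
```

```bash
python3 - <<'E'
from st import *
s,m=show(); to((.457,-.2915))
a=env.camera('wrist'); P=cloud(a,s); Q=(P-s['tcp_pos'])@m; tz=s['tcp_pos'][2]
g=(Q[...,0]>.02)&(Q[...,0]<.09)&(abs(Q[...,1])<.03)&(P[...,2]>tz+.04)&(P[...,2]<tz+.09); q=Q[g]; print(len(q),'tube y',np.percentile(q[:,1],[1,50,99]).round(4),'xmax',np.percentile(q[:,0],99).round(4),'top z',np.percentile(P[g][:,2],[5,50,95]).round(4))
E
```

```text
t 17.12 tcp [ 0.5934 -0.1184  0.1044] toolx yaw 90.99 tz [ 0.003 -0.001 -1.   ] w 0.407 gf 25.316389203071594 F [-0.89  0.76 -1.22]
shares [-1.1383 -0.9289 -0.0021]
4722 tube y [-0.0171 -0.0002  0.0166] xmax 0.0506 top z [0.1544 0.1633 0.1657]
```

Emit:
play_rows(
  motion=[
    [-0.142,-0.116,0,0,0,0,0.8],
    [-0.142,-0.116,0,0,0,0,0.8],
    [-0.142,-0.116,0,0,0,0,0.8],
    [-0.142,-0.116,0,0,0,0,0.8],
    [-0.142,-0.116,0,0,0,0,0.8],
    [-0.142,-0.116,0,0,0,0,0.8],
    [-0.142,-0.116,0,0,0,0,0.8],
    [-0.142,-0.116,0,0,0,0,0.8],
    [0,0,0,0,0,-0.1,0.8],
    [0,0,0,0,0,-0.13,0.8],
    [0,0,0,0,0,-0.13,0.8],
    [0,0,0,0,0,-0.13,0.8],
  ],
)

```text
clock: 18.17
tcp_pos: [0.455, -0.2905, 0.1015]
ee_rot: [-0.001, 0.55, 0.835, -0.0]
force: [0.8, 0.1, -0.7]
width: 0.408
grip_force: 25.4
```

Emit:
play_rows(
  motion=[
    [0,0,0,0,0,-0.13,0.8],
    [0,0,0,0,0,-0.13,0.8],
    [0,0,0,0,0,-0.13,0.8],
    [0,0,0,0,0,-0.13,0.8],
    [0,0,0,0,0,-0.13,0.8],
    [0,0,0,0,0,-0.13,0.8],
    [0,0,0,0,0,-0.13,0.8],
    [0,0,0,0,0,-0.13,0.8],
    [0,0,0,0,0,-0.13,0.8],
    [0,0,0,0,0,-0.13,0.8],
    [0,0,0,0,0,-0.03,0.8],
    [0,0,0,0,0,0,0.8],
  ],
)

```text
clock: 19.17
tcp_pos: [0.4554, -0.2905, 0.1018]
ee_rot: [-0.001, 0.063, 0.998, 0.001]
force: [-0.3, -0.3, -1.0]
width: 0.411
grip_force: 25.4
```

```bash
python3 - <<'E'
from st import *
from scipy import stats
s,m=show(); a=env.camera('wrist'); P=cloud(a,s)
# ribs (z~.013 top... centre 9 -> top .013?) and rim from wrist
for z0,z1,nm in((.018,.026,'rim'),(.0095,.016,'rib')):
    g=(P[...,2]>z0)&(P[...,2]<z1)&(P[...,0]>.35)&(P[...,0]<.57)&(P[...,1]>-.4)&(P[...,1]<-.19); q=P[g]
    print(nm,len(q),q.min(0).round(3),q.max(0).round(3))
    if nm=='rib':
        # rotate to tray frame yaw -7
        t=np.radians(-7); v=(q[:,:2]-[.457,-.2915])@np.array([-np.sin(t),np.cos(t)]); h,e=np.histogram(v,np.arange(-.07,.071,.004)); print([(round(x+.002,3),int(n)) for x,n in zip(e,h) if n>40])
for n in('side','scene'):
    c=np.load(f'{n}.npy',allow_pickle=True).item(); P=np.load(f'P_{n}.npy'); g=(P[...,2]>.0095)&(P[...,2]<.016)&(P[...,0]>.40)&(P[...,0]<.52)&(P[...,1]>-.34)&(P[...,1]<-.24); q=P[g]; t=np.radians(-7); v=(q[:,:2]-[.457,-.2915])@np.array([-np.sin(t),np.cos(t)]);h,e=np.histogram(v,np.arange(-.05,.05,.003)); print(n,[(round(x+.0015,4),int(k)) for x,k in zip(e,h) if k>5])
to((.457,-.2915))
E
```

```text
t 19.17 tcp [ 0.4554 -0.2905  0.1018] toolx yaw 172.82 tz [-0.002  0.001 -1.   ] w 0.411 gf 25.36751478910446 F [-0.29 -0.32 -0.98]
rim 2490 [ 0.362 -0.363  0.018] [ 0.523 -0.216  0.024]
rib 1251 [ 0.368 -0.357  0.01 ] [ 0.518 -0.222  0.016]
[(np.float64(-0.06), 206), (np.float64(-0.016), 109), (np.float64(-0.012), 228), (np.float64(-0.008), 73), (np.float64(0.008), 67), (np.float64(0.012), 207), (np.float64(0.016), 149), (np.float64(0.06), 204)]
side [(np.float64(-0.0155), 20), (np.float64(-0.0125), 29), (np.float64(-0.0095), 33), (np.float64(-0.0065), 11), (np.float64(0.0115), 24), (np.float64(0.0145), 31), (np.float64(0.0175), 25), (np.float64(0.0205), 12)]
scene [(np.float64(-0.0155), 9), (np.float64(-0.0125), 24), (np.float64(-0.0095), 20), (np.float64(0.0115), 16), (np.float64(0.0145), 28), (np.float64(0.0175), 18)]
shares [-0.0101 -0.0049 -0.    ]
```

Emit:
play_rows(
  motion=[
    [-0.01,-0.005,0.15,0,0,0,0.8],
    [0,0,0.2,0,0,0,0.8],
    [0,0,0.2,0,0,0,0.8],
    [0,0,0.1,0,0,0,0.8],
    [0,0,0.05,0,0,0,0.8],
    [0,0,0.03,0,0,0,0.8],
    [0,0,0,0,0,0,0.8],
    [0,0,0,0,0,0,0.8],
  ],
)

```text
clock: 19.88
tcp_pos: [0.4583, -0.2922, -0.0059]
ee_rot: [0.001, 0.062, 0.998, -0.0]
force: [0.2, 0.4, -0.5]
width: 0.409
grip_force: 25.4
```

Emit:
play_rows(
  motion=[
    [0,0,0.015,0,0,0,0.8],
    [0,0,0.01,0,0,0,0.8],
    [0,0,0,0,0,0,0.8],
  ],
)

```text
clock: 20.13
tcp_pos: [0.4579, -0.2922, -0.01]
ee_rot: [0.0, 0.062, 0.998, -0.0]
force: [0.2, -0.9, -1.1]
width: 0.413
grip_force: 25.4
```

Emit:
play_rows(
  motion=[
    [0,0,0.013,0,0,0,0.8],
    [0,0,0.012,0,0,0,0.8],
    [0,0,0,0,0,0,0.8],
  ],
)

```text
clock: 20.38
tcp_pos: [0.4574, -0.2918, -0.0144]
ee_rot: [-0.0, 0.062, 0.998, 0.0]
force: [-0.5, -0.5, -1.0]
width: 0.408
grip_force: 25.4
```

Emit:
play_rows(
  motion=[
    [0,0,0.008,0,0,0,0.8],
    [0,0,0.006,0,0,0,0.8],
    [0,0,0,0,0,0,0.8],
  ],
)

```text
clock: 20.63
tcp_pos: [0.4575, -0.2918, -0.0165]
ee_rot: [-0.0, 0.062, 0.998, 0.0]
force: [-0.2, 0.8, -1.3]
width: 0.41
grip_force: 25.4
```

Emit:
play_rows(
  motion=[
    [0,0,0.008,0,0,0,0.8],
    [0,0,0.004,0,0,0,0.8],
    [0,0,0,0,0,0,0.8],
  ],
)

```text
clock: 20.88
tcp_pos: [0.4577, -0.2919, -0.0169]
ee_rot: [-0.0, 0.062, 0.998, -0.0]
force: [-4.8, 1.6, 14.1]
width: 0.409
grip_force: 26.7
```

Contact is made, so I'll open partway, staying inside the tray walls, and lift straight up.

Emit:
play_rows(
  motion=[
    [0,0,-0.005,0,0,0,0.55],
    [0,0,0,0,0,0,0.45],
    [0,0,0,0,0,0,0.3],
    [0,0,0,0,0,0,0.3],
    [0,0,0,0,0,0,0.3],
    [0,0,-0.1,0,0,0,0.3],
    [0,0,-0.2,0,0,0,0.3],
    [0,0,-0.25,0,0,0,0.3],
    [0,0,-0.25,0,0,0,0.3],
    [0,0,0,0,0,0,0.3],
    [0,0,0,0,0,0,0.3],
    [0,0,0,0,0,0,0.3],
  ],
)

```text
clock: 21.88
tcp_pos: [0.4571, -0.2919, 0.1023]
ee_rot: [-0.0, 0.062, 0.998, -0.0]
force: [-0.7, 0.4, -0.4]
width: 0.697
grip_force: 0.0
```

```bash
python3 - <<'E'
from st import *
s,m=show(); b=env.camera('side');a=env.camera('wrist')
for n,c in(('side',b),('wrist',a)):
    P=cloud(c,s); g=(P[...,2]>.03)&(P[...,2]<.055)&(abs(P[...,0]-.457)<.08)&(abs(P[...,1]+.2915)<.06); q=P[g]
    if len(q)>10: print(n,len(q),cv2.minAreaRect((q[:,:2]*1000).astype(np.float32)),np.percentile(q[:,2],95).round(4))
cv2.imwrite('pics/end.png',np.hstack([cv2.resize(a['image'],(400,300)),cv2.resize(b['image'][60:360,60:460],(400,300))]))
E
```

```text
t 21.88 tcp [ 0.4571 -0.2919  0.1023] toolx yaw 172.88 tz [-0.001 -0.    -1.   ] w 0.697 gf 0.0 F [-0.7   0.41 -0.35]
side 365 ((460.9299011230469, -288.16278076171875), (37.40026092529297, 100.39832305908203), 84.4582290649414) 0.0482
wrist 3918 ((458.0331726074219, -291.93560791015625), (34.134544372558594, 100.94709777832031), 82.89193725585938) 0.0453
```

View pics/end.png

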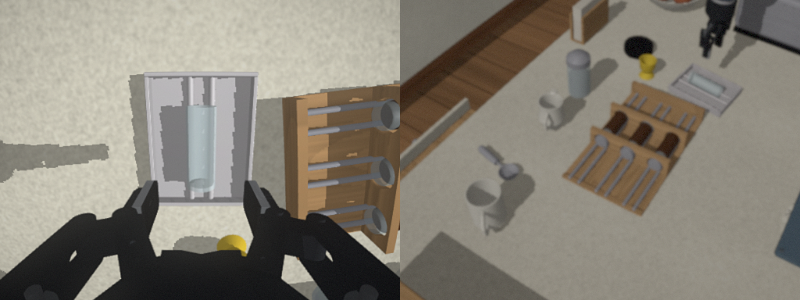

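The wrist view (left) shows the empty lying on the ribs in the tray, at about (200,145). The side view (right) shows three full tubes in the rack and the bystanders in place.

```bash
python3 -c "
from rig import env
print(env.close_job())"
```

```text
the job is handed in; nothing more can be done
None
```

The job is handed in, with no verdict returned: the full tube is home in the rack, the empty is lying in the wash tray, and the last pictures showed nothing else moved.

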